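# Tuck the cover plate under the hinged flap and hold it pressed down

### The arm

A 6-joint arm with a two-finger parallel gripper is mounted at the origin on the work surface. World frame = base frame: x ahead of the robot, y to its left, z up, the work surface at z = 0. Lengths are in m, angles in rad, forces in N, time in s.
With the tool pointing down it reaches from about 0.3 to 0.775 m from the base axis. Payload 14.6 kg.
Tool frame: the origin (TCP) lies on the centre line of the jaws, within the pads' length; the fingertips stand 19 mm ahead of it and the grasp point (between the pads) is the TCP (ctrl.tip_reach is the distance from the TCP to the fingertips, in m); x points along the fingers, y is the direction in which the jaws open and shut, and the axes are right-handed (so a half turn about x gives the same grasp; the last joint's range is limited). The gripper opens to 94 mm and grips with 3 to 60 N. Pads are 16 mm wide; open, the fingers measure 119 mm over their backs; the gripper's body (75 mm by 177 mm) begins 78 mm behind the grasp point.
Start: joints at [-0.067, 0.3, 1.521, -0, 1.321, -0.067], TCP at [0.55, -0, 0.224] pointing down, gripper open.
Joint ranges: [-3.03, 3.03], [-0.79, 2.21], [0.23, 2.52], [-1.04, 4.18], [0, 3.07], [-2.55, 2.55]. Speed limits (rad/s): [2.22, 2.22, 2.57, 3.14, 3.14, 3.14].

### API

Orientations are given as [roll, pitch, yaw] about the fixed x, y, z axes, in that order (R = Rz(yaw) Ry(pitch) Rx(roll)).
In Python, from station import ctrl, optics, models gives the robot as it stands. The module is installed in compiled form; this text tells all that it offers.
- The arm moves only by the tool arm_command, never from a script. Its argument "deltas" is a list of rows, each an object with "translation": the shift along the tool's x, y, z in units of 25 mm (1.0 is 25 mm), a list of three; "turn": the turn, a rotation vector about the tool's x, y, z in units of 5 degrees (1.0 is 5 degrees), a list of three. In form: [{"translation": [x, y, z], "turn": [rx, ry, rz]}, ...]. A call has 1 to 12 rows; each row is the pose to reach, as a shift and turn from the pose commanded when the call began, along the tool's axes at that moment; what a row does not reach only later rows make up. A row lasts 1/12 s, in which the tool goes at most 41.7 mm and 7.16 degrees, less where a joint would pass 70% of its speed; a pose out of reach is approached as far as the arm can. A call with a gripper value outside its range is refused whole. "gripper" is the finger opening in mm, from 0 to 94, set as the call begins (left out, the last holds). The fingers move at their own pace and stop on an object; "force" is the grip in N (left out, the last holds). Time passes only in rows, so rows that repeat a pose let the fingers close. It gives the time, the measured TCP pose, the force and the opening at its end, in the units of the state.
- ctrl.get_obs(): the state, without advancing time (a new reading comes with each control period).
- optics.camera(name): name is "scene" or "side" or "wrist"; returns the picture (480x640x3 uint8, red, green, blue); there is no depth.
- optics.get_calibration(name): a dict with "K" (3x3 intrinsics, pixels), "origin" and "orientation" of the camera in the world. Camera axes: x right, y down, z forward; pixel columns grow to the right and rows downward; lengths in m; the calibration is good to about 2 mm. A picture is of the moment at which its call begins: read the wrist's pose just before it. get_calibration takes no time and is no camera call; for the wrist camera it gives the pose at the moment of the call.
- ctrl.hand_in(): hands the job in, once; it reports no verdict.
Trained networks look in the newest picture that a camera, given by its name, has taken for a name from the list of things; names that differ only in an ending like _2 or _b are one class to them, and where a whole thing is asked for, a point or a joint stands for the part that bears it (a point fixed in the world has none). Each returns a list of dicts, best first, with "score" (0 to 1); they miss things now and then, are a little off and sometimes report something else, mostly with a low value. They report only what shows in the picture. A call takes as long as a camera call. They do not tell look-alikes from the thing itself.
- models.look_for(target, camera): "box" ([left, top, right, bottom] in pixels, round what is visible of it).
- models.cut_out(target, camera): "pixels" (480x640 bool, what is visible of it) and "box" ([left, top, right, bottom] in pixels, round what is visible of it).
- models.mark_of(target, camera): "at" ([column, row] in pixels: a listed point, or the origin of a listed thing).
The state is a dict: "time_s": time; "qpos": joint angles; "joint_vel": joint speeds; "tau": joint torques, N m; "ee_pos": TCP position; "eef_rot": TCP orientation; "force": force on the tool from outside, world axes, zero at the start; "moment": the same for the moment, N m; "grip_width": finger opening in m.
Only numpy, scipy, OpenCV 4.12 (cv2) and the standard library are available. Lean on these libraries where they do the work, as an engineer would, in place of code of your own. Each camera call takes 0.05 s, during which the arm holds its last target.

### The job

Close the board bay of the opened instrument: pick up the loose aluminium cover plate by its upright grip bar, lay it on the instrument's deck, and slide its plain straight edge under the hinged flap until it meets the stop, without lifting the flap. Finish while still holding the plate there, pressed down flat on the deck with a light but definite push (about 10 N) so that a colleague could drive the screws: do not let go at the end. Leave the solder spool, the small bottle and the meter where they are.

Things in the scene. Friction and masses are not known exactly. Their poses are not given: they have to be found in the camera images.
- plate_grip (a point): Centre of the grip bar of the loose aluminium cover plate, which starts flat on the bench, bar up; 19 mm above the plate's underside. The bar stands on the plate, flush with its -x edge: 10 mm thick (x), 70 mm long (y, centred), 30 mm high, its top 34 mm above the underside. x points from the bar to the plain edge that is to be tucked, z up.
- plate_edge (a point): Middle of the plate's plain straight edge, on its underside, 80 mm from the bar's centre along x; the edge runs along y. Plate: 85 mm (x) by 120 mm (y), 4 mm thick, about 0.13 kg. Same axes as plate_grip.
- deck: Flat grey deck of the opened instrument (low fixed chassis 200 x 190 mm), its top 45 mm above the bench. Origin on the top face, straight below the middle of the flap's free edge; x points in under the flap, y along that edge, z up. Deck: x -115 to +85, y -95 to +95 mm; open board bay: x -53 to +25, y -37 to +37 mm, which the plate spans.
- stop (a point): Middle of the foot of the stop shoulder across the deck under the flap, at x = +30 mm of the deck; same axes as the deck. Plate home: its plain edge here, its bar's centre 80 mm back (deck x = -50 mm, y = 0), x axes agreeing. Side ledges 8 mm high under the flap, from 70 mm either side of the middle outwards, leave the plate 10 mm play on each side.
- flap_edge (a point): Middle of the free edge of the dark steel flap that laps over the deck, on its underside: 8 mm above the deck while the flap lies shut. The flap is 75 mm long (x), 180 mm wide (y), 3 mm thick, 60 g, and lies loose under its own weight.
- flap (a joint): Angle of the flap about its hinge at the side away from the free edge (rad): 0 lies level on its ledges, grows as its free edge is lifted (0.05 rad = 4 mm at the edge).
- spool: Bystander: white-flanged spool of solder standing upright, 56 mm in diameter, 46 mm high; origin at the centre of its underside.
- flux: Bystander: small amber bottle, 40 mm in diameter, 85 mm high; origin at the centre of its underside.
- meter: Bystander: grey hand meter lying flat, 135 (x) by 70 (y) by 30 mm high; origin at the centre of its underside.
Things that resemble listed ones, but are neither listed nor needed, are in the scene too. Leave any pink or yellow look-alike of the part that bears plate_grip alone.

How it is judged:
On the way, in this order (a step that is already met when the one before it is completed fails the run):
1. the plate has been lifted above the deck's height (height (world z) of plate_edge above 0.045 m), for 0.1 s.
2. the plain edge is at least 10 mm in under the flap, with the flap down (x of plate_edge in the frame of deck above 0.01 m and z of plate_edge in the frame of deck between -0.004 and 0.006 m and value of joint flap below 0.05 rad), for 0.1 s.
At the end, for the whole second after the job is handed in: Through the last second the plain edge is within 6 mm of the stop, within 14 mm of the middle, square within 0.08 rad, flat on the deck (2.5 mm, 0.035 rad) and at rest; fingers on the plate, plate pressed on the deck with more than 4 N; flap down (under 0.025 rad) (x of plate_edge in the frame of deck between 0.024 and 0.034 m and y of plate_edge in the frame of deck between -0.014 and 0.014 m and z of plate_edge in the frame of deck between -0.003 and 0.0025 m and angle between the x axis of plate_grip and the x axis of deck, either way round below 0.08 rad and angle between plate_grip's own z axis and vertical below 0.035 rad and contact force between plate and deck above 4 N and contact force between the fingers and plate above 2 N and linear speed of plate below 0.01 m/s and value of joint flap below 0.025 rad); the arm keeps its last pose, push and grip.
It fails at once if the flap is lifted (more than 0.08 rad, 6 mm at its edge) (value of joint flap above 0.08 rad).
It fails at once if the plate is pressed on the deck with more than 80 N (contact force between plate and deck above 80 N).
It fails at once if a bystander is moved more than 20 mm (distance of any of spool, flux, meter from where it was at the start of the episode above 0.02 m).
It also fails if it takes over 38 s, if anything falls off the work surface, if the arm or the gripper's body presses on something with over 40 N, if the wrist force passes 120 N, or if a joint passes its speed limit or range.

## Working session

There is one attempt and no reset: what is moved stays moved. The work goes in short steps, Python scripts to look and compute and a tool call to move; the robot and the scene stay as the last step left them, time stands still between calls to the robot, and variables do not carry over. Pictures are saved under pics/ and viewed, and the job is handed in when it is done.

Besides the shell and the picture viewer there is one more tool, called after "Call:" in YAML: its name, and indented under it one key for each argument. arm_command: Moves the arm, as the interface text tells. Its arguments: {"type":"object","properties":{"deltas":{"type":"array"},"gripper":{"type":"number"},"force":{"type":"number"}},"required":["deltas"]}

```bash
mkdir -p pics; cat > h.py <<'E'
import numpy as np, cv2
from station import ctrl, optics, models
from scipy.spatial.transform import Rotation as R
def rot(o):
    o=np.array(o)
    if o.shape==(3,3): return o
    if o.shape==(3,): return R.from_euler('xyz',o).as_matrix()
    return R.from_quat(o).as_matrix()
def ray(cal,px):
    d=np.linalg.inv(np.array(cal['K']))@np.array([px[0],px[1],1.])
    return np.array(cal['origin']),rot(cal['orientation'])@d
def at_z(cal,px,z):
    o,d=ray(cal,px); return o+d*(z-o[2])/d[2]
def proj(cal,p):
    c=rot(cal['orientation']).T@(np.array(p)-np.array(cal['origin']))
    u=np.array(cal['K'])@c; return u[:2]/u[2]
def save(n,im): cv2.imwrite('pics/'+n,cv2.cvtColor(im,cv2.COLOR_RGB2BGR))
E
python3 - <<'E'
from h import *
np.set_printoptions(precision=4,suppress=True)
print(ctrl.get_obs())
for c in ['scene','side']:
    im=optics.camera(c); save(c+'0.png',im); cal=optics.get_calibration(c); print(c,cal)
    for t in ['plate_grip','plate_edge','deck','stop','flap_edge','spool','flux','meter']:
        try: print(t,[(np.round(m['at'],1),round(m['score'],2)) for m in models.mark_of(t,c)])
        except Exception as e: print(t,e)
E
```

```text
{'time_s': 0.0, 'qpos': array([-0.0666,  0.3005,  1.5216, -0.    ,  1.3207, -0.0666]), 'joint_vel': array([-0.0001, -0.0006,  0.0017, -0.0013, -0.0006, -0.0002]), 'tau': array([ -0.0015, -53.1806, -35.2736,   0.0708,   0.0244,  -0.    ]), 'ee_pos': array([0.5497, 0.    , 0.2239]), 'eef_rot': array([-1.6338,  1.5696,  3.0787]), 'force': array([ 0.1888, -0.9942, -0.6407]), 'moment': array([ 0.0031, -0.0047, -0.0028]), 'grip_width': 0.09425481892376054}
scene {'K': array([[483.4446,   0.    , 315.4699],
       [  0.    , 483.4446, 240.0416],
       [  0.    ,   0.    ,   1.    ]]), 'origin': array([0.9922, 0.5594, 0.8133]), 'orientation': array([-2.4631,  0.0153,  2.3323])}
plate_grip [(array([372.2, 273.1]), 0.88), (array([361., 192.]), 0.8), (array([429.1, 228.2]), 0.7)]
plate_edge [(array([392.4, 215.4]), 0.83), (array([335. , 283.1]), 0.68), (array([448.2, 264.8]), 0.65)]
deck [(array([216.1, 208.6]), 0.97)]
stop []
flap_edge []
spool [(array([234.3, 296.9]), 0.68), (array([213.4, 198.1]), 0.39)]
flux [(array([307.3, 348.4]), 0.81)]
meter [(array([452.9, 337.2]), 0.81)]
side {'K': array([[485.608 ,   0.    , 324.7077],
       [  0.    , 485.608 , 235.2134],
       [  0.    ,   0.    ,   1.    ]]), 'origin': array([ 0.1362, -0.4848,  0.5154]), 'orientation': array([-2.1112, -0.0194, -0.606 ])}
plate_grip [(array([181.3, 256.2]), 0.84), (array([233.7, 305.7]), 0.81)]
plate_edge [(array([209.3, 290.8]), 0.96), (array([305.3, 247.2]), 0.62), (array([187.9, 242.7]), 0.58)]
deck [(array([439.5, 299.6]), 0.91)]
stop [(array([455.9, 288.1]), 0.82)]
flap_edge [(array([442.3, 294.8]), 0.74)]
spool [(array([407.1, 248.8]), 0.64)]
flux [(array([349.5, 220.1]), 0.74)]
meter [(array([226.8, 203.6]), 0.86)]
```

View pics/scene0.png

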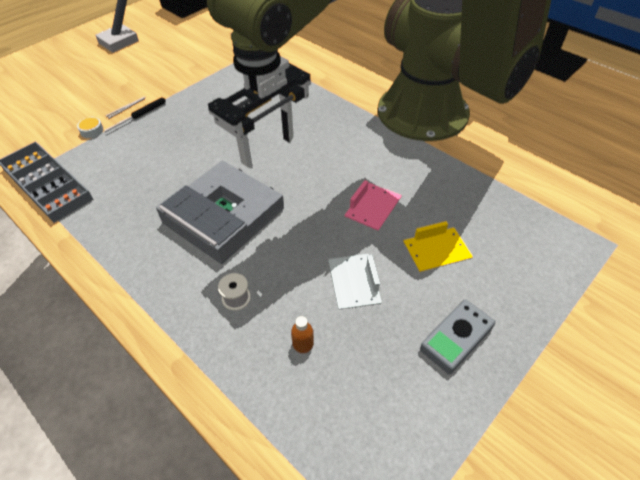

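View pics/side0.png

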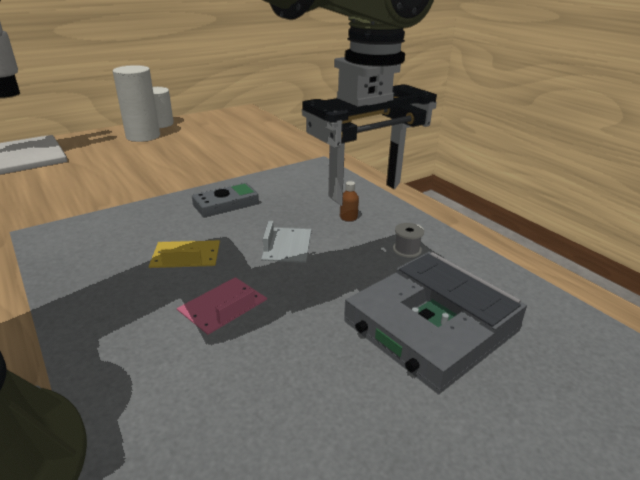

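The scene picture holds three candidates for the plate: white aluminium at scene (355,280), pink at (372,203) and yellow at (437,245). By the description it is the aluminium one. I'll check it in a close crop, along with the chassis.

```bash
python3 - <<'E'
import cv2,numpy as np
s=cv2.imread('pics/scene0.png');d=cv2.imread('pics/side0.png')
def c(im,x,y,w,h): return cv2.resize(im[y:y+h,x:x+w],(400,300),interpolation=cv2.INTER_CUBIC)
# scene plate 320..400x240..300*, etc
a=np.vstack([np.hstack([c(s,310,240,100,75),c(s,150,150,140,105+5)]),np.hstack([c(d,240,205,100,75),c(d,335,245,200,150)])])
cv2.imwrite('pics/crop0.png',a)
E
```

```text
(no output)
```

View pics/crop0.png

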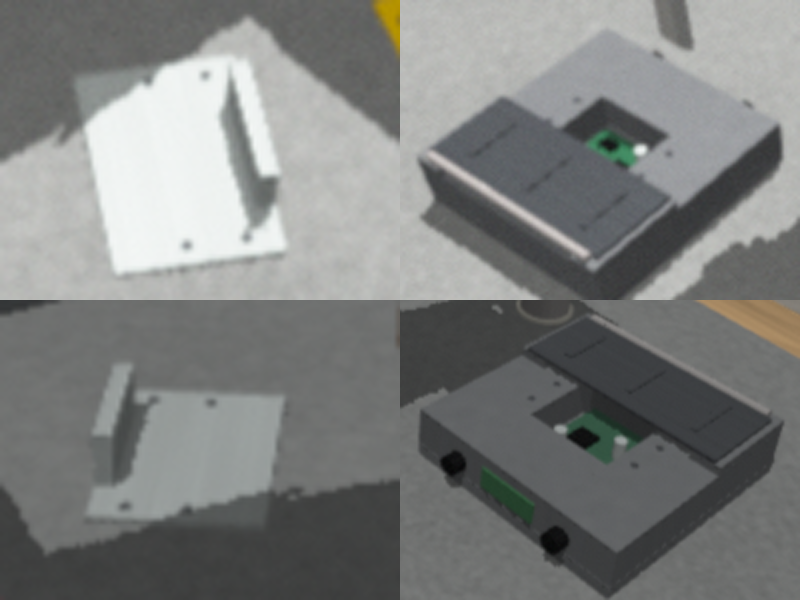

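```bash
python3 - <<'E'
from h import *
np.set_printoptions(precision=4,suppress=True)
S=optics.get_calibration('scene');D=optics.get_calibration('side')
for n,z,a,b in [('spool',0,(234,305),None),('flux',0,(303,349),None)]: print(n,at_z(S,a,z))
print('grip',at_z(S,(372.2,273.1),.019)); print('edge',at_z(S,(335,283.1),0),at_z(D,(305.3,247.2),0))
print('deck',at_z(S,(216.1,208.6),.045),at_z(D,(439.5,299.6),.045)); print('stop',at_z(D,(455.9,288.1),.045)); print('flapedge',at_z(D,(442.3,294.8),.053))
for p in [(330,257),(337,306),(380,303)]: print(p,at_z(S,p,.002))
print('meter',at_z(S,(452.9,337),0),at_z(D,(226.8,203.6),0))
E
```

```text
spool [0.7528 0.0938 0.    ]
flux [0.7271 0.2579 0.    ]
grip [0.5213 0.2501 0.019 ]
edge [0.5801 0.2036 0.    ] [0.5753 0.1987 0.    ]
deck [ 0.6352 -0.0943  0.045 ] [ 0.6296 -0.1021  0.045 ]
stop [ 0.6736 -0.0958  0.045 ]
flapedge [ 0.6336 -0.1026  0.053 ]
(330, 257) [0.5396 0.1528 0.002 ]
(337, 306) [0.6179 0.2431 0.002 ]
(380, 303) [0.5557 0.2996 0.002 ]
meter [0.5198 0.4434 0.    ] [0.5253 0.4537 0.    ]
```

The crop confirms a plain aluminium plate with its bar along one edge. Next, fit the poses from hand-read corners in both views.

```bash
cat > fit.py <<'E'
from h import *
from scipy.optimize import least_squares
np.set_printoptions(precision=4,suppress=True)
S=optics.get_calibration('scene');D=optics.get_calibration('side')
def fit(obs,z,x0):
    def f(v,two=None):
        r=[]
        for cal,p,px in obs:
            c,s=np.cos(v[2]),np.sin(v[2])
            w=[v[0]+c*p[0]-s*p[1],v[1]+s*p[0]+c*p[1],z+p[2]]
            r+=list(proj(cal,w)-px)
        return np.array(r)
    q=least_squares(f,x0,loss='soft_l1'); print(q.x); print(f(q.x).reshape(-1,2)); return q.x
if __name__=='__main__':
    print('plate')
    P=[(S,(.08,-.06,.004),(329,259)),(S,(.08,.06,.004),(338.7,308.5)),(S,(-.005,.06,.004),(381.5,302.5)),(S,(-.005,-.06,.004),(372.5,254.5))]
    Q=[(D,(.08,.06,.004),(311.2,228.7)),(D,(.08,-.06,.004),(306.7,261.2)),(D,(-.005,-.06,.004),(261.2,259.5))]
    for o in (P,Q,P+Q): fit(o,0,[.52,.25,-.7])
    print('deck')
    P=[(S,(-.115,.095,0),(283,196.6)),(S,(-.115,-.095,0),(221.8,161)),(S,(0,-.09,.011),(186.8,185.6)),(S,(0,.09,.011),(247,225)),(S,(-.053,-.037,0),(220,186)),(S,(-.053,.037,0),(243.8,198.8))]
    Q=[(D,(-.115,.095,0),(345,301)),(D,(-.115,-.095,0),(441,372.5)),(D,(0,.09,.011),(398.5,270)),(D,(0,-.09,.011),(495,326)),(D,(-.053,.037,0),(401.5,301)),(D,(-.053,-.037,0),(441,327))]
    for o in (P,Q,P+Q): fit(o,.045,[.63,-.1,0])
E
python3 fit.py
```

```text
plate
[ 0.5205  0.2537 -0.6862]
[[ 0.8035 -0.2488]
 [-0.1066 -0.2617]
 [ 0.4167  0.7291]
 [-2.5284 -0.1168]]
[ 0.5203  0.2472 -0.6525]
[[-0.1481  0.375 ]
 [-0.1601 -0.0225]
 [ 0.3017 -0.2259]]
[ 0.5212  0.2513 -0.6649]
[[-0.7443  0.0107]
 [-0.4703 -0.1254]
 [-0.1397  0.0719]
 [-4.227  -0.5395]
 [-0.5341 -0.308 ]
 [-1.3666 -0.9028]
 [-0.6881 -1.4079]]
deck
[ 0.6339 -0.0982  0.0983]
[[ 0.1872 -0.6248]
 [ 0.1339 -0.0656]
 [-0.7841  0.4192]
 [-1.8842 -1.9348]
 [ 0.7135  0.2727]
 [ 0.8996  1.914 ]]
[ 0.6303 -0.1063  0.0966]
[[ 0.6269 -0.8632]
 [ 3.9955 -0.1154]
 [ 0.7175 -1.0222]
 [-1.0666 -0.046 ]
 [-0.6196  1.7028]
 [-1.6372  1.0994]]
[ 0.6312 -0.1042  0.0893]
[[-0.7399 -2.1847]
 [-0.0536 -1.8172]
 [-1.1839 -1.7181]
 [-3.0999 -3.9149]
 [ 0.1812 -1.6303]
 [ 0.0564  0.0809]
 [ 0.2257 -2.2079]
 [ 2.4003 -1.5423]
 [ 0.5146 -1.9324]
 [-2.139  -0.9089]
 [-1.1984  0.5952]
 [-2.6177 -0.0095]]
```

```bash
cat > go.py <<'E'
from h import *
np.set_printoptions(precision=3,suppress=True)
def deltas(pos,yaw,ref=None):
    """target: tool x down, tool y at angle yaw (mod pi) in world; nearest chosen."""
    o=ctrl.get_obs(); Rc=rot(o['eef_rot']); p=o['ee_pos']
    out=[]
    for k in (0,np.pi):
        a=yaw+k; X=np.array([0,0,-1.]);Y=np.array([np.cos(a),np.sin(a),0]);Z=np.cross(X,Y)
        Rt=np.column_stack([X,Y,Z]); rv=R.from_matrix(Rc.T@Rt).as_rotvec()
        out.append((np.linalg.norm(rv),rv,a))
    out.sort(key=lambda t:t[0])
    t=Rc.T@(np.array(pos)-p)/.025
    for n,rv,a in out: print('trans',t,'turn',np.degrees(rv)/5,'q6',o['qpos'][5])
    print('pos',p,'toolY',Rc[:,1],'F',o['force'],'w',o['grip_width'],'t',o['time_s'])
E
python3 -c "
from go import *
deltas([.5207,.2510,.15],-.665)"
```

```text
trans [  2.977  -1.172 -10.04 ] turn [ 7.62  -0.     0.001] q6 -0.06657984217320671
trans [  2.977  -1.172 -10.04 ] turn [-28.38   -0.001  -0.   ] q6 -0.06657984217320671
pos [0.55  0.    0.224] toolY [ 1. -0. -0.] F [-1.042  0.347  0.512] w 0.09401560761923645 t 0.9
```

Call:
arm_command:
  deltas:
    - {"translation": [0.5, -0.2, -1.6], "turn": [1.3, 0, 0]}
    - {"translation": [0.9, -0.4, -3.2], "turn": [2.6, 0, 0]}
    - {"translation": [1.3, -0.6, -4.8], "turn": [3.9, 0, 0]}
    - {"translation": [1.7, -0.8, -6.4], "turn": [5.2, 0, 0]}
    - {"translation": [2.0, -1.0, -8.0], "turn": [6.5, 0, 0]}
    - {"translation": [2.2, -1.1, -9.3], "turn": [7.2, 0, 0]}
    - {"translation": [2.2, -1.17, -10.04], "turn": [7.62, 0, 0]}
    - {"translation": [2.2, -1.17, -10.04], "turn": [7.62, 0, 0]}
    - {"translation": [2.2, -1.17, -10.04], "turn": [7.62, 0, 0]}
    - {"translation": [2.2, -1.17, -10.04], "turn": [7.62, 0, 0]}
  gripper: 60
  force: 40

```text
time_s: 1.73
ee_pos: [0.521, 0.2502, 0.1696]
eef_rot: [1.38, 1.571, -0.856]
force: [0.1, 0.0, -0.3]
grip_width: 0.0601
```

```bash
python3 - <<'E'
from go import *
c=optics.get_calibration('wrist'); im=optics.camera('wrist')
# overlay the estimated plate
im2=im.copy()
y=-.665;C,Sn=np.cos(y),np.sin(y)
for p,col in [((0,0,.034),(255,0,0)),((.005,.035,.034),(255,0,0)),((.005,-.035,.034),(255,0,0)),((-.005,.035,.034),(255,0,0)),((-.005,-.035,.034),(255,0,0)),((.08,.06,.004),(0,255,0)),((.08,-.06,.004),(0,255,0)),((-.005,.06,.004),(0,255,0)),((-.005,-.06,.004),(0,255,0))]:
    w=[.5207+C*p[0]-Sn*p[1],.2510+Sn*p[0]+C*p[1],p[2]]; u=proj(c,w); print(p,u)
    cv2.circle(im2,tuple(int(round(v)) for v in u),3,col,-1)
save('wrist1.png',im2); save('wrist1raw.png',im); print(c); print(ctrl.get_obs())
for t in ['plate_grip','plate_edge']: print(t,[(np.round(m['at'],1),round(m['score'],2)) for m in models.mark_of(t,'wrist')])
E
```

```text
(0, 0, 0.034) [321.311 228.103]
(0.005, 0.035, 0.034) [327.829 184.074]
(0.005, -0.035, 0.034) [327.422 269.473]
(-0.005, 0.035, 0.034) [314.805 184.057]
(-0.005, -0.035, 0.034) [315.188 269.46 ]
(0.08, 0.06, 0.004) [418.453 148.522]
(0.08, -0.06, 0.004) [409.352 283.377]
(-0.005, 0.06, 0.004) [315.393 148.39 ]
(-0.005, -0.06, 0.004) [315.928 283.277]
{'K': array([[386.911,   0.   , 322.92 ],
       [  0.   , 386.911, 234.319],
       [  0.   ,   0.   ,   1.   ]]), 'origin': array([0.571, 0.313, 0.33 ]), 'orientation': array([ 2.864, -0.   , -0.664])}
{'time_s': 1.7833, 'qpos': array([ 0.384,  0.41 ,  1.504, -0.   ,  1.228,  1.049]), 'joint_vel': array([-0.005, -0.002, -0.   ,  0.001, -0.001,  0.007]), 'tau': array([  1.042, -57.787, -34.077,   0.07 ,  -0.058,  -0.007]), 'ee_pos': array([0.521, 0.25 , 0.17 ]), 'eef_rot': array([ 1.795,  1.571, -0.441]), 'force': array([ 0.116, -0.168,  0.216]), 'moment': array([-0.008,  0.021,  0.031]), 'grip_width': 0.06003550210155267}
plate_grip [(array([304.6, 442.1]), 0.96), (array([161.6, 324.7]), 0.73), (array([322.9, 225.3]), 0.66)]
plate_edge [(array([244.2, 385.3]), 0.88), (array([140.3, 231.6]), 0.75), (array([412.3, 221.2]), 0.61)]
```

View pics/wrist1.png

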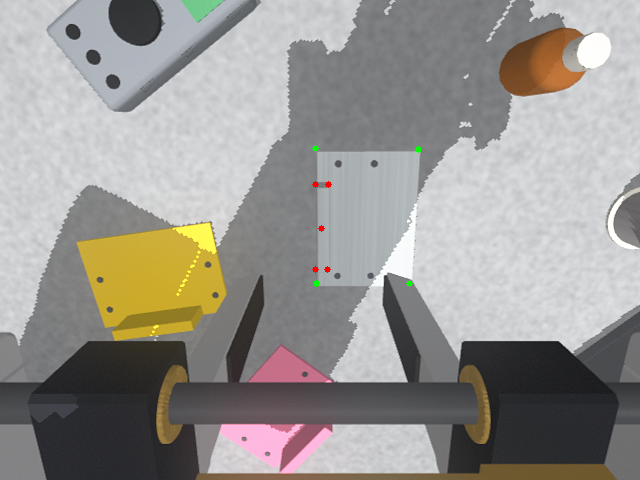

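The wrist view shows the aluminium plate with corners at about (317,151), (420,151), (413,285) and (317,286). The overlay fits to about 2 px, so the plate is about 2 mm further along tool z. Descending.

Call:
arm_command:
  deltas:
    - {"translation": [1.2, 0, 0.05], "turn": [0, 0, 0]}
    - {"translation": [2.4, 0, 0.08], "turn": [0, 0, 0]}
    - {"translation": [3.6, 0, 0.08], "turn": [0, 0, 0]}
    - {"translation": [4.6, 0, 0.08], "turn": [0, 0, 0]}
    - {"translation": [5.3, 0, 0.08], "turn": [0, 0, 0]}
    - {"translation": [5.68, 0, 0.08], "turn": [0, 0, 0]}
    - {"translation": [5.68, 0, 0.08], "turn": [0, 0, 0]}
    - {"translation": [5.68, 0, 0.08], "turn": [0, 0, 0]}

```text
time_s: 2.55
ee_pos: [0.52, 0.2491, 0.0281]
eef_rot: [2.601, 1.57, 0.365]
force: [0.3, -0.2, 0.4]
grip_width: 0.06
```

Call:
arm_command:
  deltas:
    - {"translation": [0, 0, 0], "turn": [0, 0, 0]}
    - {"translation": [0, 0, 0], "turn": [0, 0, 0]}
    - {"translation": [0, 0, 0], "turn": [0, 0, 0]}
    - {"translation": [0, 0, 0], "turn": [0, 0, 0]}
    - {"translation": [0, 0, 0], "turn": [0, 0, 0]}
    - {"translation": [0, 0, 0], "turn": [0, 0, 0]}
    - {"translation": [0, 0, 0], "turn": [0, 0, 0]}
    - {"translation": [0, 0, 0], "turn": [0, 0, 0]}
  gripper: 0
  force: 40

```text
time_s: 3.22
ee_pos: [0.5195, 0.2494, 0.0275]
eef_rot: [2.079, 1.571, -0.157]
force: [0.6, 0.1, 0.4]
grip_width: 0.0098
```

```bash
python3 - <<'E'
from go import *
print(ctrl.get_obs()); im=optics.camera('side'); save('side2.png',im); im=optics.camera('wrist'); save('wrist2.png',im)
E
```

```text
{'time_s': 3.2167, 'qpos': array([ 0.384,  0.59 ,  1.605, -0.   ,  0.947,  1.049]), 'joint_vel': array([-0.001,  0.002,  0.   , -0.007, -0.004,  0.   ]), 'tau': array([  0.616, -61.875, -28.016,   0.234,   0.082,   0.006]), 'ee_pos': array([0.52 , 0.249, 0.027]), 'eef_rot': array([ 2.079,  1.571, -0.157]), 'force': array([0.634, 0.121, 0.414]), 'moment': array([-0.133, -0.049, -0.015]), 'grip_width': 0.009812277550963327}
```

View pics/wrist2.png

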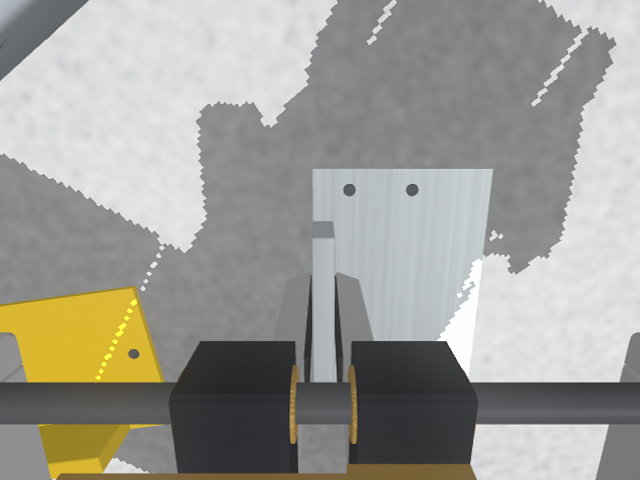

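Gripped, with the opening at 9.8 mm. Lifting.

Call:
arm_command:
  deltas:
    - {"translation": [-0.5, 0, 0], "turn": [0, 0, 0]}
    - {"translation": [-1.5, 0, 0], "turn": [0, 0, 0]}
    - {"translation": [-2.7, 0, 0], "turn": [0, 0, 0]}
    - {"translation": [-3.9, 0, 0], "turn": [0, 0, 0]}
    - {"translation": [-4.7, 0, 0], "turn": [0, 0, 0]}
    - {"translation": [-4.9, 0, 0], "turn": [0, 0, 0]}
    - {"translation": [-4.9, 0, 0], "turn": [0, 0, 0]}
  force: 50

```text
time_s: 3.9
ee_pos: [0.5199, 0.2496, 0.1516]
eef_rot: [2.64, 1.568, 0.405]
force: [0.3, 0.7, -2.3]
grip_width: 0.01
```

```bash
python3 -c "
from go import *
deltas([.537,-.111,.15],.095)"
```

```text
trans [ 0.048  9.439 10.93 ] turn [-8.708 -0.02  -0.025] q6 1.049029180796847
trans [ 0.048  9.439 10.93 ] turn [27.292 -0.031  0.026] q6 1.049029180796847
pos [0.52  0.25  0.152] toolY [ 0.787 -0.617  0.001] F [ 0.337  0.743 -2.264] w 0.009997538073545717 t 3.9
```

Call:
arm_command:
  deltas:
    - {"translation": [0, 0.7, 0.8], "turn": [-0.7, 0, 0]}
    - {"translation": [0, 1.7, 1.9], "turn": [-1.6, 0, 0]}
    - {"translation": [0, 2.7, 3.1], "turn": [-2.5, 0, 0]}
    - {"translation": [0, 3.7, 4.3], "turn": [-3.5, 0, 0]}
    - {"translation": [0, 4.7, 5.5], "turn": [-4.4, 0, 0]}
    - {"translation": [0, 5.7, 6.7], "turn": [-5.3, 0, 0]}
    - {"translation": [0, 6.7, 7.8], "turn": [-6.2, 0, 0]}
    - {"translation": [0, 7.7, 8.9], "turn": [-7.1, 0, 0]}
    - {"translation": [0, 8.6, 9.9], "turn": [-7.9, 0, 0]}
    - {"translation": [0, 9.2, 10.6], "turn": [-8.5, 0, 0]}
    - {"translation": [0, 9.44, 10.93], "turn": [-8.7, 0, 0]}
    - {"translation": [0, 9.44, 10.93], "turn": [-8.7, 0, 0]}

```text
time_s: 4.9
ee_pos: [0.5357, -0.1131, 0.1481]
eef_rot: [-1.861, 1.568, 2.944]
force: [0.1, 1.2, -1.3]
grip_width: 0.0097
```

Call:
arm_command:
  deltas:
    - {"translation": [0, 0, 0], "turn": [0, 0, 0]}
    - {"translation": [0, 0, 0], "turn": [0, 0, 0]}
    - {"translation": [0, 0, 0], "turn": [0, 0, 0]}

```text
time_s: 5.15
ee_pos: [0.5365, -0.1101, 0.1495]
eef_rot: [-2.035, 1.57, 2.773]
force: [0.1, -1.3, -1.0]
grip_width: 0.0099
```

```bash
python3 - <<'E'
from go import *
deltas([.537,-.111,.10],.095)
for c in ['side','scene','wrist']:
    print(c,optics.get_calibration(c) if c=='wrist' else ''); im=optics.camera(c); save(c+'3.png',im)
    for t in ['plate_grip','plate_edge','deck','flap_edge','stop']: print(t,[(np.round(m['at'],1),round(m['score'],2)) for m in models.mark_of(t,c)])
E
```

```text
trans [1.981 0.018 0.037] turn [-0.001 -0.004  0.008] q6 -0.3643117539896641
trans [1.981 0.018 0.037] turn [35.999  0.013  0.006] q6 -0.3643117539896641
pos [ 0.536 -0.11   0.15 ] toolY [ 0.996  0.095 -0.001] F [ 0.149 -1.339 -1.033] w 0.009941911339002713 t 5.15
side 
plate_grip [(array([234.7, 305.7]), 0.96), (array([182.6, 257.5]), 0.95), (array([405.1, 268.5]), 0.59)]
plate_edge [(array([205., 293.]), 0.91), (array([441.1, 262.3]), 0.75), (array([186.6, 239.2]), 0.74)]
deck [(array([438.5, 299.6]), 0.66)]
flap_edge [(array([441.4, 297.5]), 0.97)]
stop [(array([452.4, 290.6]), 0.75)]
scene 
plate_grip [(array([238.5, 148.5]), 0.92), (array([359.5, 194.2]), 0.86), (array([429.3, 229.4]), 0.68)]
plate_edge [(array([447.6, 264.2]), 0.9), (array([217.6, 176.7]), 0.83), (array([392.1, 215.5]), 0.77)]
deck []
flap_edge [(array([217.2, 208.1]), 0.73)]
stop []
wrist {'K': array([[386.911,   0.   , 322.92 ],
       [  0.   , 386.911, 234.319],
       [  0.   ,   0.   ,   1.   ]]), 'origin': array([ 0.529, -0.032,  0.311]), 'orientation': array([ 2.864, -0.001,  0.095])}
plate_grip [(array([324.7, 297. ]), 0.86)]
plate_edge [(array([473.9, 284.3]), 0.86)]
deck []
flap_edge []
stop []
```

View pics/wrist3.png

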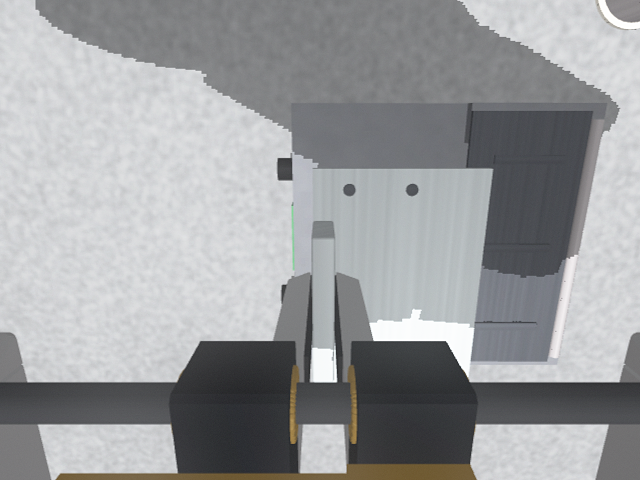

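View pics/side3.png

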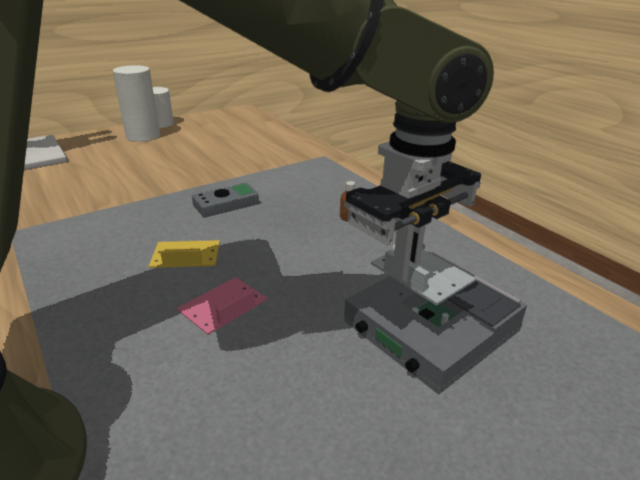

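The wrist view shows the plate corner at (492,168), the deck's back corner at (292,103) and the flap's free-edge corner at about (471,110).

```bash
python3 - <<'E'
from fit import *
W=optics.get_calibration('wrist')
im=cv2.imread('pics/wrist3.png'); cv2.imwrite('pics/wc3.png',cv2.resize(im[90:375,270:620],(800,651))[:600])
y=.095;Rm=np.array([[np.cos(y),np.sin(y)],[-np.sin(y),np.cos(y)]])
tcp=np.array([.5365,-.1101])
z=.1495-.0275+.004
print('plate corner rel tcp (expect .08,.06)',Rm@(at_z(W,(492,168),z)[:2]-tcp), Rm@(at_z(W,(313,168),z)[:2]-tcp))
for px,zz,l in [((292,103),.045,(-.115,.095)),((471,110),.056,(0,.09)),((606,103),.045,(.085,.095))]:
    w=at_z(W,px,zz)[:2]; print(px,w,'deck origin',w-Rm.T@np.array(l))
E
```

```text
plate corner rel tcp (expect .08,.06) [0.0803 0.0584] [-0.0044  0.0584]
(292, 103) [ 0.5081 -0.0208] deck origin [ 0.6316 -0.1045]
(471, 110) [ 0.6211 -0.0148] deck origin [ 0.6296 -0.1044]
(606, 103) [ 0.7117 -0.0014] deck origin [ 0.6361 -0.1041]
```

View pics/wc3.png

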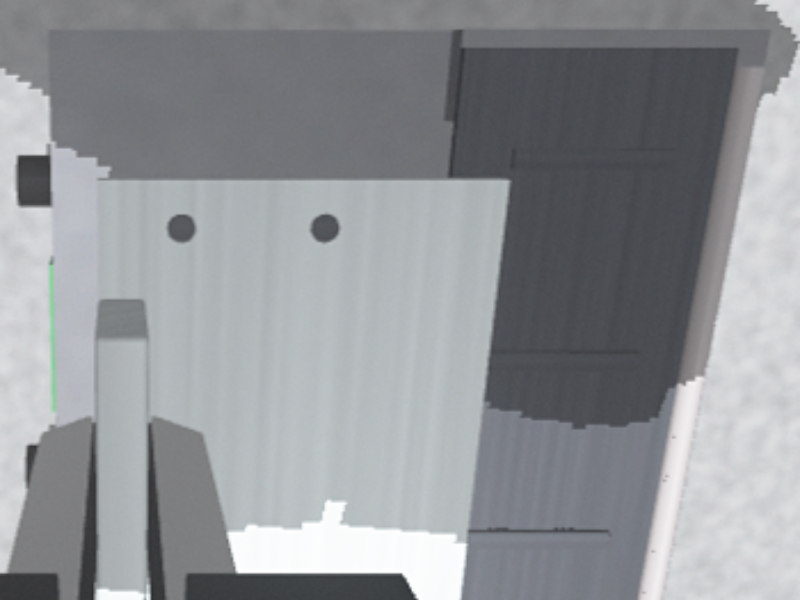

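Call:
arm_command:
  deltas:
    - {"translation": [0.6, 0, 0.04], "turn": [0, 0, 0]}
    - {"translation": [1.4, 0, 0.08], "turn": [0, 0, 0]}
    - {"translation": [2.1, 0, 0.08], "turn": [0, 0, 0]}
    - {"translation": [2.6, 0, 0.08], "turn": [0, 0, 0]}
    - {"translation": [2.9, 0, 0.08], "turn": [0, 0, 0]}
    - {"translation": [2.95, 0, 0.08], "turn": [0, 0, 0]}
    - {"translation": [3.0, 0, 0.08], "turn": [0, 0, 0]}
    - {"translation": [3.0, 0, 0.08], "turn": [0, 0, 0]}
    - {"translation": [3.0, 0, 0.08], "turn": [0, 0, 0]}

```text
time_s: 6.8
ee_pos: [0.5372, -0.1133, 0.0758]
eef_rot: [1.219, 1.57, -0.257]
force: [0.2, 0.4, -2.2]
grip_width: 0.0096
```

```bash
python3 - <<'E'
from go import *
y=.095
deltas([.537,-.112,.0725],.095)
for c in ['side','wrist']:
    im=optics.camera(c); save(c+'4.png',im)
s=cv2.imread('pics/side4.png'); cv2.imwrite('pics/side4c.png',cv2.resize(s[225:375,335:535],(800,600),interpolation=cv2.INTER_CUBIC))
E
```

```text
trans [ 0.13  -0.003 -0.053] turn [-0.009  0.005 -0.014] q6 -0.36884668672549187
trans [ 0.13  -0.003 -0.053] turn [35.991 -0.021 -0.008] q6 -0.36884668672549187
pos [ 0.537 -0.113  0.076] toolY [0.996 0.094 0.001] F [ 0.216  0.391 -2.176] w 0.00960939328742656 t 6.8
```

View pics/side4c.png

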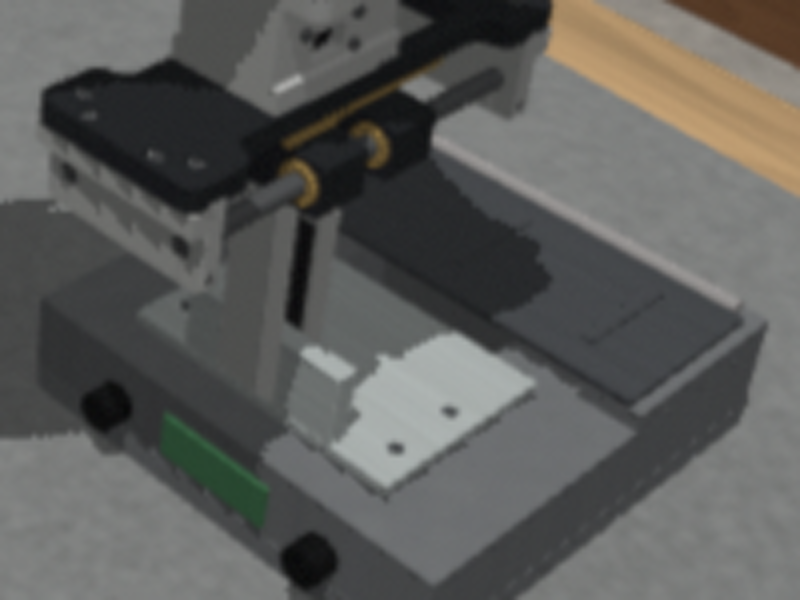

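View pics/wrist4.png

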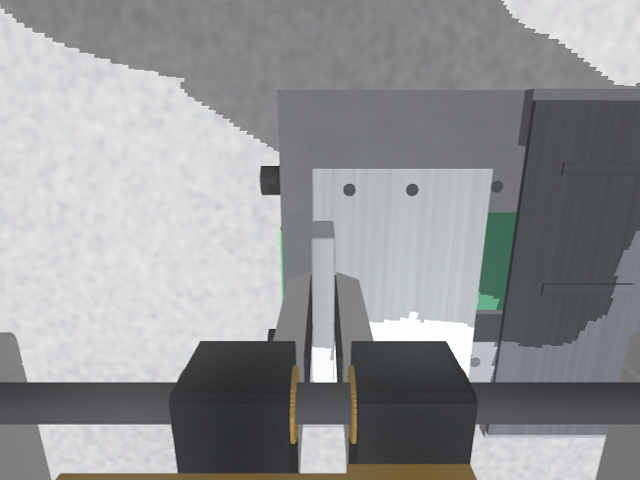

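The plate hovers about 3 mm above the deck, square, with its edge (492 px) short of the flap (about 525 px). Touching down gently.

Call:
arm_command:
  deltas:
    - {"translation": [0.05, 0, 0], "turn": [0, 0, 0]}
    - {"translation": [0.09, 0, 0], "turn": [0, 0, 0]}
    - {"translation": [0.12, 0, 0], "turn": [0, 0, 0]}
    - {"translation": [0.12, 0, 0], "turn": [0, 0, 0]}
    - {"translation": [0.12, 0, 0], "turn": [0, 0, 0]}

```text
time_s: 7.32
ee_pos: [0.5369, -0.1132, 0.0724]
eef_rot: [1.128, 1.571, -0.349]
force: [-3.4, 0.5, 5.6]
grip_width: 0.0098
```

Call:
arm_command:
  deltas:
    - {"translation": [0.02, 0, 0], "turn": [0, 0, 0]}
    - {"translation": [0.04, 0, 0], "turn": [0, 0, 0]}
    - {"translation": [0.04, 0, 0], "turn": [0, 0, 0]}

```text
time_s: 7.57
ee_pos: [0.5369, -0.1133, 0.0724]
eef_rot: [0.962, 1.57, -0.514]
force: [-8.8, 2.8, 18.1]
grip_width: 0.0096
```

Contact is at TCP z ≈ 0.0724. I'll ease off the pressure, then slide in.

Call:
arm_command:
  deltas:
    - {"translation": [-0.06, 0, 0], "turn": [0, 0, 0]}
    - {"translation": [-0.06, 0.2, 0], "turn": [0, 0, 0]}
    - {"translation": [-0.06, 0.4, 0], "turn": [0, 0, 0]}
    - {"translation": [-0.06, 0.6, 0], "turn": [0, 0, 0]}
    - {"translation": [-0.06, 0.8, 0], "turn": [0, 0, 0]}
    - {"translation": [-0.06, 1.0, 0], "turn": [0, 0, 0]}
    - {"translation": [-0.06, 1.1, 0], "turn": [0, 0, 0]}
    - {"translation": [-0.06, 1.1, 0], "turn": [0, 0, 0]}

```text
time_s: 8.23
ee_pos: [0.565, -0.1106, 0.0724]
eef_rot: [1.376, 1.57, -0.1]
force: [2.7, 0.5, -0.1]
grip_width: 0.0095
```

```bash
python3 - <<'E'
from go import *
y=.095;Rm=np.array([[np.cos(y),np.sin(y)],[-np.sin(y),np.cos(y)]])
o=ctrl.get_obs(); print('tcp in deck',Rm@(o['ee_pos'][:2]-[.6316,-.1045])); deltas([.6316-.05,-.1045-.0047,.0725],.095)
for c in ['side','wrist']:
    im=optics.camera(c); save(c+'5.png',im)
s=cv2.imread('pics/side5.png'); cv2.imwrite('pics/side5c.png',cv2.resize(s[225:375,335:535],(800,600),interpolation=cv2.INTER_CUBIC))
E
```

```text
tcp in deck [-0.067  0.   ]
trans [-0.002  0.667  0.008] turn [-0.007  0.002 -0.009] q6 -0.35138591938475044
trans [-0.002  0.667  0.008] turn [35.993 -0.015 -0.003] q6 -0.35138591938475044
pos [ 0.565 -0.111  0.072] toolY [0.996 0.094 0.001] F [ 2.72   0.522 -0.085] w 0.009461497898226348 t 8.2333
```

View pics/side5c.png

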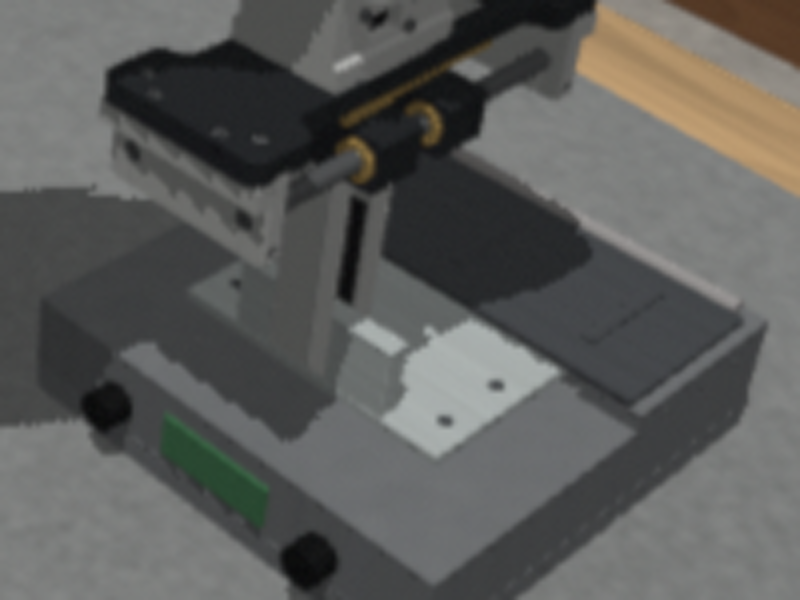

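View pics/wrist5.png

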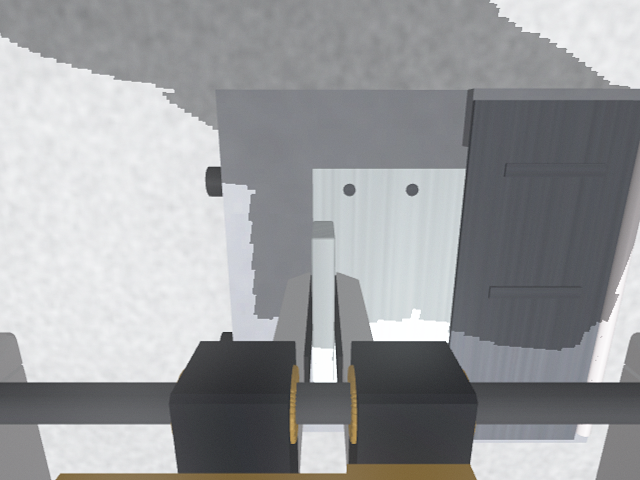

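The edge is about 13 mm under the flap and the flap is down. Continuing, then creeping to the stop.

Call:
arm_command:
  deltas:
    - {"translation": [0, 0.15, 0], "turn": [0, 0, 0]}
    - {"translation": [0, 0.3, 0], "turn": [0, 0, 0]}
    - {"translation": [0, 0.42, 0], "turn": [0, 0, 0]}
    - {"translation": [0, 0.5, 0], "turn": [0, 0, 0]}
    - {"translation": [0, 0.5, 0], "turn": [0, 0, 0]}
    - {"translation": [0, 0.5, 0], "turn": [0, 0, 0]}

```text
time_s: 8.83
ee_pos: [0.577, -0.1094, 0.0725]
eef_rot: [1.421, 1.57, -0.056]
force: [2.0, -0.4, 1.0]
grip_width: 0.0094
```

Call:
arm_command:
  deltas:
    - {"translation": [0, 0.04, 0], "turn": [0, 0, 0]}
    - {"translation": [0, 0.08, 0], "turn": [0, 0, 0]}
    - {"translation": [0, 0.08, 0], "turn": [0, 0, 0]}
    - {"translation": [0, 0.08, 0], "turn": [0, 0, 0]}

```text
time_s: 9.17
ee_pos: [0.5785, -0.1093, 0.0725]
eef_rot: [-1.926, 1.571, 2.881]
force: [-3.6, 0.4, 4.2]
grip_width: 0.0093
```

Call:
arm_command:
  deltas:
    - {"translation": [0, 0.04, 0], "turn": [0, 0, 0]}
    - {"translation": [0, 0.08, 0], "turn": [0, 0, 0]}
    - {"translation": [0, 0.08, 0], "turn": [0, 0, 0]}
    - {"translation": [0, 0.08, 0], "turn": [0, 0, 0]}

```text
time_s: 9.5
ee_pos: [0.5805, -0.1091, 0.0725]
eef_rot: [-1.719, 1.571, 3.087]
force: [-5.1, 0.1, 5.5]
grip_width: 0.0096
```

Call:
arm_command:
  deltas:
    - {"translation": [0, 0.04, 0], "turn": [0, 0, 0]}
    - {"translation": [0, 0.06, 0], "turn": [0, 0, 0]}
    - {"translation": [0, 0.06, 0], "turn": [0, 0, 0]}
    - {"translation": [0, 0.06, 0], "turn": [0, 0, 0]}

```text
time_s: 9.83
ee_pos: [0.5806, -0.1091, 0.0725]
eef_rot: [-1.713, 1.567, 3.094]
force: [-18.1, -1.2, 13.2]
grip_width: 0.0097
```

```bash
python3 - <<'E'
from go import *
y=.095;Rm=np.array([[np.cos(y),np.sin(y)],[-np.sin(y),np.cos(y)]])
o=ctrl.get_obs(); print('tcp in deck',Rm@(o['ee_pos'][:2]-[.6316,-.1045]),o['force'],o['moment']); deltas([.6316-.05,-.1045-.0047,.0725],.095)
for c in ['side','wrist']:
    W=optics.get_calibration(c); im=optics.camera(c); save(c+'6.png',im)
print(W)
s=cv2.imread('pics/side6.png'); cv2.imwrite('pics/side6c.png',cv2.resize(s[225:375,335:535],(800,600),interpolation=cv2.INTER_CUBIC))
E
```

```text
tcp in deck [-0.051  0.   ] [-18.127  -1.154  13.178] [-0.174  2.94  -0.04 ]
trans [-0.001  0.038  0.009] turn [-0.009 -0.006  0.045] q6 -0.3411046177282857
trans [-0.001  0.038  0.009] turn [35.991  0.071  0.01 ] q6 -0.3411046177282857
pos [ 0.581 -0.109  0.072] toolY [ 0.996  0.094 -0.004] F [-18.127  -1.154  13.178] w 0.009708504998746393 t 9.8333
{'K': array([[386.911,   0.   , 322.92 ],
       [  0.   , 386.911, 234.319],
       [  0.   ,   0.   ,   1.   ]]), 'origin': array([ 0.574, -0.03 ,  0.233]), 'orientation': array([2.864, 0.003, 0.095])}
```

View pics/wrist6.png

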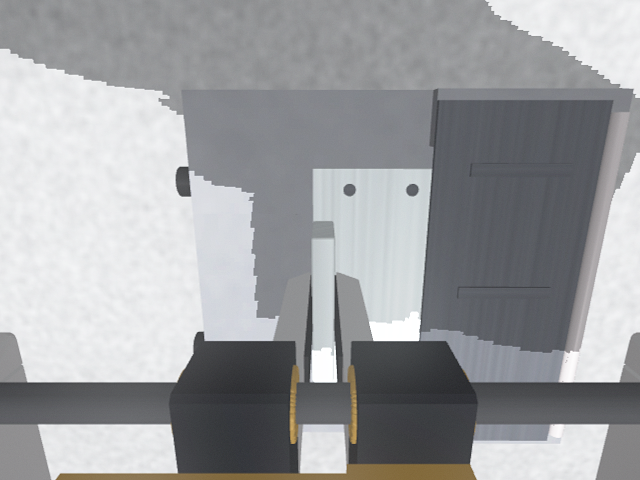

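View pics/side6c.png

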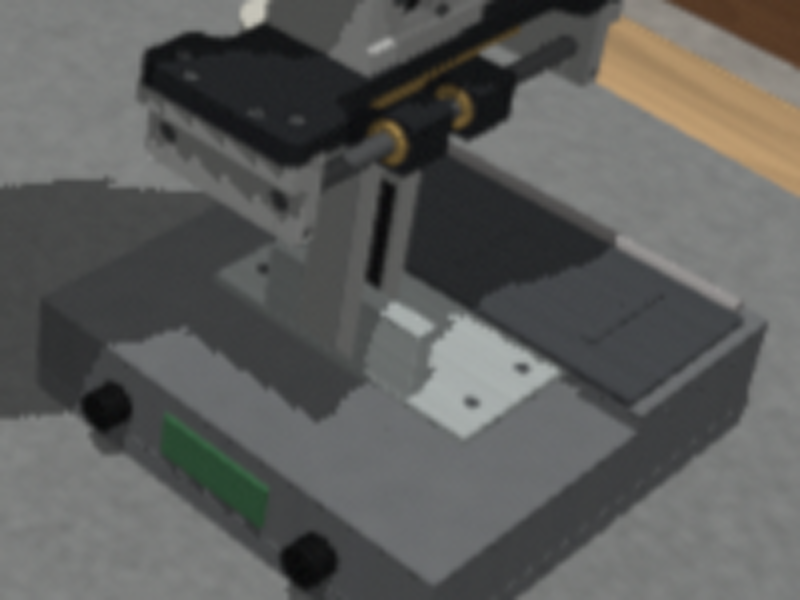

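The advance stopped with a rise to 18 N at deck x ≈ −51 mm, so this is the stop, and the flap is flat. Next I'll ease the forward push and settle the downward push to about 10 N.

Call:
arm_command:
  deltas:
    - {"translation": [0, -0.03, 0], "turn": [0, 0, 0]}
    - {"translation": [0, -0.05, 0], "turn": [0, 0, 0]}
    - {"translation": [0, -0.05, 0], "turn": [0, 0, 0]}
    - {"translation": [0, -0.05, 0], "turn": [0, 0, 0]}
    - {"translation": [0, -0.05, 0], "turn": [0, 0, 0]}

```text
time_s: 10.35
ee_pos: [0.5806, -0.109, 0.0724]
eef_rot: [-1.765, 1.57, 3.042]
force: [-5.9, -0.6, 6.3]
grip_width: 0.0093
```

Call:
arm_command:
  deltas:
    - {"translation": [0.02, 0, 0], "turn": [0, 0, 0]}
    - {"translation": [0.02, 0, 0], "turn": [0, 0, 0]}
    - {"translation": [0.02, 0, 0], "turn": [0, 0, 0]}
    - {"translation": [0.02, 0, 0], "turn": [0, 0, 0]}

```text
time_s: 10.68
ee_pos: [0.5806, -0.109, 0.0724]
eef_rot: [-1.74, 1.57, 3.067]
force: [-10.3, 0.4, 12.1]
grip_width: 0.0096
```

```bash
python3 -c "
from go import *
print(ctrl.get_obs())
deltas([.6316-.05,-.1045-.0047,.0725],.095)"
```

```text
{'time_s': 10.6833, 'qpos': array([-0.248,  0.551,  1.541, -0.   ,  1.05 , -0.342]), 'joint_vel': array([ 0.001,  0.   ,  0.002, -0.   , -0.   , -0.   ]), 'tau': array([  0.88 , -56.596, -30.996,   0.498,  -2.308,  -0.022]), 'ee_pos': array([ 0.581, -0.109,  0.072]), 'eef_rot': array([-1.74 ,  1.57 ,  3.067]), 'force': array([-10.292,   0.429,  12.131]), 'moment': array([0.011, 1.733, 0.035]), 'grip_width': 0.009586983534699745}
trans [-0.002  0.04   0.01 ] turn [-0.008 -0.001  0.008] q6 -0.3418203852649121
trans [-0.002  0.04   0.01 ] turn [35.992  0.013  0.002] q6 -0.3418203852649121
pos [ 0.581 -0.109  0.072] toolY [ 0.996  0.094 -0.001] F [-10.292   0.429  12.131] w 0.009586983534699745 t 10.6833
```

```bash
python3 - <<'E'
from fit import *
W=optics.get_calibration('wrist'); im=optics.camera('wrist'); save('wrist7.png',im); im=optics.camera('scene'); save('scene7.png',im)
o=ctrl.get_obs(); y=.095;Rm=np.array([[np.cos(y),np.sin(y)],[-np.sin(y),np.cos(y)]])
# plate back corner vs flap corner, deck corner (image px from wrist6, same pose within 1 px)
a=at_z(W,(313,168),.049)[:2]
for px,z,l in [((183,90),.045,(-.115,.095)),((436,100),.056,(0,.09)),((632,90),.045,(.085,.095))]:
    d=at_z(W,px,z)[:2]; print('plate centre-edge in deck',Rm@(a-d)+np.array(l)+[.085,-.06])
print(o['time_s'],o['force'],o['ee_pos'])
E
```

```text
plate centre-edge in deck [0.0293 0.0001]
plate centre-edge in deck [0.0313 0.    ]
plate centre-edge in deck [0.024  0.0001]
10.7833 [-9.21    0.2894 13.2284] [ 0.5805 -0.1091  0.0724]
```

View pics/wrist7.png

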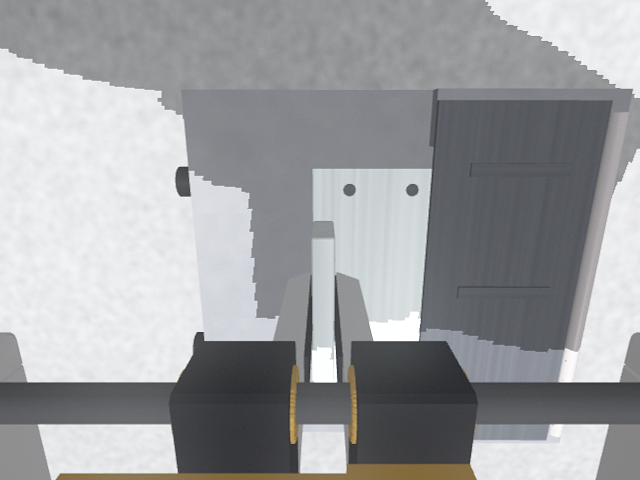

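View pics/scene7.png

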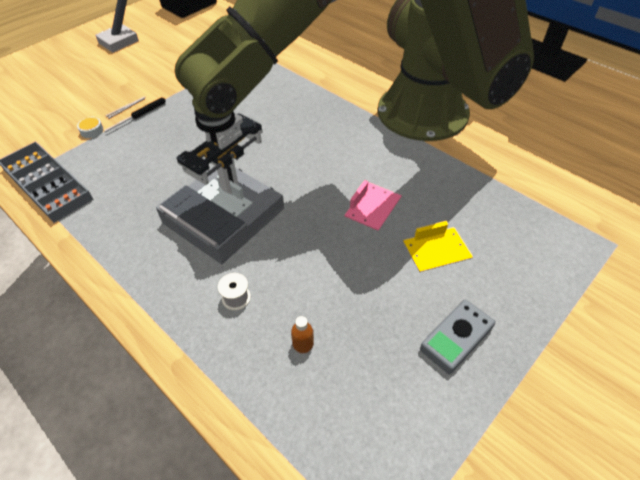

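The plate is home and square: its corner is at wrist (313,168) and the flap edge at about (436,100), lying level. The bystanders stand where they were. Handing in.

```bash
python3 -c "
from h import *
print(ctrl.hand_in()); o=ctrl.get_obs(); print(o['time_s'],o['force'],o['ee_pos'])"
```

```text
the job is handed in; nothing more can be done
None
the job is handed in; nothing more can be done
```

I gripped the aluminium plate by its bar, laid it on the deck and slid its plain edge under the flap to the stop. I handed in at about 10.8 s, still holding and pressing it. No verdict came back.

- **Stop:** the advance halted with a clear rise in force to 18 N. I then eased the forward push to about 9 N.
- **Position:** two wrist-camera reference points put the edge at x = 29 and 31 mm against the stop's 30 mm, and y at about 0. A third, the far chassis corner, gave 24 mm. I discounted it because it lies near the picture's edge and I may have misread the corner. The tool's own position gave about 29 mm.
- **Push:** the last reading was 13 N downward at the wrist, slightly above the 10 N asked for. While I was searching for contact with the deck it briefly reached 18 N.
- **Square and flat:** the tool was aligned with the deck within about 0.001 rad, and its height had not changed since touchdown.
- **Flap and bystanders:** the flap lay level in the last pictures. The spool, bottle, meter and both look-alikes stood where they started. I judged all of these by eye, and the flap's angle was not measured.

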